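# Lock the sample clamp with its thumb wedge

### The arm

A 6-joint arm with a two-finger parallel gripper is mounted at the origin on the work surface. World frame = base frame: x ahead of the robot, y to its left, z up, the work surface at z = 0. Lengths are in m, angles in degrees, forces in N, time in s.
With the tool pointing down it reaches from about 0.35 to 0.875 m from the base axis. Payload 4.2 kg.
Tool frame: the origin (TCP) lies on the centre line of the jaws, within the pads' length; the fingertips stand tip_reach ahead of it and the grasp point (between the pads) is the TCP (tip_reach is the distance from the TCP to the fingertips, in m); z points along the fingers, y is the line along which they close (so a half turn about z gives the same grasp; the last joint's range is limited). The gripper opens to 87 mm and grips with 3 to 60 N. Pads are 19 mm wide; open, the fingers measure 117 mm over their backs; the gripper's body (75 mm by 190 mm) begins 51 mm behind the grasp point.
Start: joints at [-60.47, 22.042, 0.453, 0, -68.411, -14.817], TCP at [0.159, -0.604, 0.242] pointing down, gripper open.
Joint ranges: [-179.83, 179.83], [-69.29, 118.12], [-61.27, 80.66], [-181.25, 117.63], [-171.15, -9.14], [-177.46, 177.46]. Speed limits (degrees/s): [159.86, 159.86, 180, 180, 180, 180].

### API

Orientations are given as a 3x3 rotation matrix whose columns are the frame's x, y, z axes.
In Python, from station import sense, capture, finish_job, tip_reach gives the robot as it stands.
- The arm moves only by the tool arm_command, never from a script. Its argument "deltas" is a list of rows, each a list of 7 numbers: the turn, a rotation vector about the tool's x, y, z in rad, then the shift along the tool's x, y, z in cm, then the closure, from -1 (fully open) to 1 (shut), so that 0 is half open. In form: [[rx, ry, rz, dx, dy, dz, hand], ...]. A call has 1 to 8 rows; each row is the pose to reach, as a shift and turn from the pose commanded when the call began, along the tool's axes at that moment; what a row does not reach only later rows make up. A row lasts 1/12 s, in which the tool goes at most 41.7 mm and 7.16 degrees, less where a joint would pass 70% of its speed; a pose out of reach is approached as far as the arm can. A call with a gripper value outside its range is refused whole. The fingers move at their own pace and stop on an object; the grip force is fixed at half the most. Time passes only in rows, so rows that repeat a pose let the fingers close. It gives the time, the measured TCP pose, the force, the opening and the grip force at its end, in the units of the state.
- sense(): the state, without advancing time (a new reading comes with each control period).
- capture(name): name is "scene" or "side" or "wrist"; returns a dict with "pixels" (480x640x3 uint8, blue, green, red), "fovy" (degrees; the focal length in pixels is half the picture's height over the tangent of half this angle, whatever the lens; pixels are square), "cx", "cy" (the principal point, pixels), "k1" (the pictures are not rectified: a ray, as slopes to the right and down, at radius r is drawn at 1 + k1 r^2 times it, then the intrinsics apply), "rvec" (rotation vector, rad) and "tvec" (3), from world to camera coordinates, as OpenCV has them. Camera axes: x right, y down, z forward; pixel columns grow to the right and rows downward; lengths in m; the calibration is good to about 2 mm. A picture is of the moment at which its call begins. There is no depth.
- finish_job(): hands the job in; it is judged then, once.
The state is a dict: "time_s": time; "joints": joint angles; "joint_velocities": joint speeds; "effort": joint torques, N m; "tcp_pos": TCP position; "ee_rot": TCP orientation; "wrist_force": force on the tool from outside, world axes, zero at the start; "moment": the same for the moment, N m; "gripper_width": opening from 0.0 (shut) to 1.0 (fully open); "gripper_force": force on a finger pad.
Only numpy, scipy, OpenCV 4.12 (cv2) and the standard library are available. Lean on these libraries where they do the work, as an engineer would, in place of code of your own. Each camera call takes 0.05 s, during which the arm holds its last target. There are 200 camera calls.

### The job

Close the sample clamp on the bench: first gently slide the clamp bar by its black post so that it pushes the white sample cell up against the end stop and holds it there. Then slide the orange wedge by its red thumb tab along its ramp until it jams the bar fast, with a firm thumb push of about 15 N: it must stay tight when you let go, but do not force it, and do not ram or crush the cell. Leave the beaker, the jar and the screwdriver alone.

Things in the scene. Friction and masses are not known exactly. Their poses are not given: they have to be found in the camera images.
- fixture: Clamp fixed to the table: steel deck on aluminium profiles, 130 x 330 mm, deck top 30 mm above the table. Origin on the table under its middle. +y is the clamping direction, to the aluminium end stop (face at y = 120 mm, 80 mm wide, top 65 mm above the table). Wedge and ramp lie on the bar's -x side, an 18 mm high fence on its +x side. Only post and tab stand higher than 66 mm.
- bar (a joint): How far (m) the clamp bar has slid along the clamp's +y. At 0 its jaw face is at y = 25 mm; with the cell against the stop it ends at 0.045. Friction 3 N. Faster than about 30 mm/s it rams the cell. Aluminium bar 24 mm wide, top 48 mm above the table, centred on the clamp's x = 0; dark steel jaw 46 mm wide, top 59 mm above the table, at its +y end.
- bar_post (a point): On the axis of the upright black post on the bar (18 mm across, from the bar's top to 86 mm above the table): 14 mm below its top, 72 mm above the table, 35 mm behind the jaw face.
- wedge (a joint): How far (m) the captive wedge has slid along its ramp; 0 fully back, 0.075 end of track. It goes along the clamp's +y, 1 mm to +x (into the bar) per 6 mm. It meets the bar between about 24 and 55 mm, differently each time (the ramp's setting is not readable). Free friction 2 N, then about 12 N more per mm. 12 to 20 N jams it for good; under 10 N is not tight; over 24 N may overdrive it.
- wedge_tab (a point): On the middle axis of the wedge's red thumb tab, an upright plate 18 mm wide (clamp's x), 12 mm thick (clamp's y), from 48 to 86 mm above the table: 14 mm below its top, 72 mm above the table. The orange wedge below it is 80 mm long and 18 mm high; it reaches 20 mm behind the tab and 60 mm ahead.
- cell: The sample cell: a loose white plastic block with a blue top and a round glass window, 45 mm (x) x 50 mm (y) x 35 mm high, about 100 to 210 g, lying on the deck between jaw and stop, a few mm short of the stop and slightly turned. Origin at the centre of its underside.
- beaker: Bystander: clear plastic beaker, 52 mm across, 62 mm high, origin at the centre of its underside.
- jar: Bystander: small brown jar, 54 mm across, 70 mm high, origin at the centre of its underside.
- screwdriver: Bystander: yellow screwdriver 170 mm long, lying on the far (+x) side of the clamp.
Mind the look-alikes: they are no part of the job. There is more than one size of the cell; the job needs the larger.

How it is judged:
By the outcome, as a careful person would: the job done as asked, in the order asked, and still so for the second after the job is handed in, with the robot touching nothing.
It also fails if it takes over 48 s, if anything falls off the work surface, if the arm or the gripper's body presses on something with over 40 N, if the wrist force passes 120 N, or if a joint passes its speed limit or range.

## Working session

There is one attempt and no reset: what is moved stays moved. The work goes in short steps, Python scripts to look and compute and a tool call to move; the robot and the scene stay as the last step left them, time stands still between calls to the robot, and variables do not carry over. Pictures are saved under pics/ and viewed, at most 10 in all, crops included, and the job is handed in when it is done.

Besides the shell and the picture viewer there is one more tool, called after "Request:" as name([rows], argument=value, ...), one row to a line, values as JSON. arm_command: Moves the arm, as the interface text tells. Its arguments: {"type":"object","properties":{"deltas":{"type":"array"}},"required":["deltas"]}

```bash
mkdir -p pics; cat > h.py <<'E'
import numpy as np, cv2
from station import sense, capture, finish_job, tip_reach
def cam(n):
    c=capture(n); im=np.array(c["pixels"],np.uint8); f=240/np.tan(np.radians(c["fovy"])/2)
    c["K"]=np.array([[f,0,c["cx"]],[0,f,c["cy"]],[0,0,1.]]); c["D"]=np.array([c["k1"],0,0,0,0.])
    c["R"]=cv2.Rodrigues(np.array(c["rvec"],float))[0]; c["t"]=np.array(c["tvec"],float); c["im"]=im; return c
def ray(c,p):
    u=cv2.undistortPoints(np.array(p,float).reshape(-1,1,2),c["K"],c["D"]).reshape(-1,2)
    d=np.c_[u,np.ones(len(u))]@c["R"]; return -c["R"].T@c["t"], d
def onz(c,p,z):
    o,d=ray(c,p); return o+d*((z-o[2])/d[:,2])[:,None]
def proj(c,P):
    return cv2.projectPoints(np.array(P,float).reshape(-1,1,3),np.array(c["rvec"],float),c["t"],c["K"],c["D"])[0].reshape(-1,2)
E
python3 - <<'E'
from h import *
a=cam("scene");b=cam("side");
cv2.imwrite("pics/scene.png",a["im"]);cv2.imwrite("pics/side.png",b["im"])
print(tip_reach, sense())
for c in(a,b): print(-c["R"].T@c["t"],c["R"][2])
E
```

```text
0.019 {'time_s': 0.1, 'joints': array([-6.04702004e+01,  2.20865389e+01,  3.89123044e-01, -2.67234262e-02,
       -6.84121063e+01, -1.48179435e+01]), 'joint_velocities': array([-0.00495896, -0.20137326,  0.19739304,  0.16765741,  0.00176806,
       -0.02770574]), 'effort': array([-5.06610959e-04, -3.91688204e+01,  1.87935179e+01,  4.23193932e+00,
        1.34726032e-02, -6.99097177e-05]), 'tcp_pos': array([ 0.15863774, -0.60401769,  0.24057373]), 'ee_rot': array([[-9.67258874e-01, -2.53791156e-01, -5.64767286e-04],
       [-2.53791775e-01,  9.67257056e-01,  1.87693934e-03],
       [ 6.99245364e-05,  1.95881953e-03, -9.99998079e-01]]), 'wrist_force': array([ 1.1597335 , -0.71286231,  0.3283316 ]), 'moment': array([-0.02503882, -0.02602894, -0.00792088]), 'gripper_force': 0.0, 'gripper_width': 0.9986223267541117}
[1.30853361 0.38994325 0.58837999] [-0.78036927 -0.32187168 -0.53611792]
[ 0.51858756 -0.64939932  0.62277689] [ 0.03384154  0.79710313 -0.60289414]
```

View pics/scene.png

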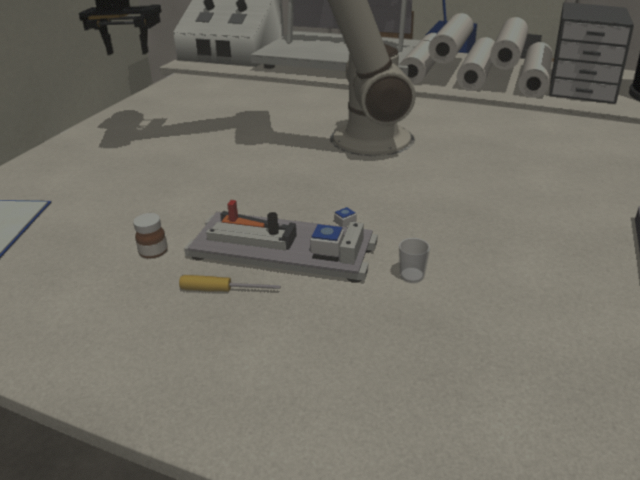

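View pics/side.png

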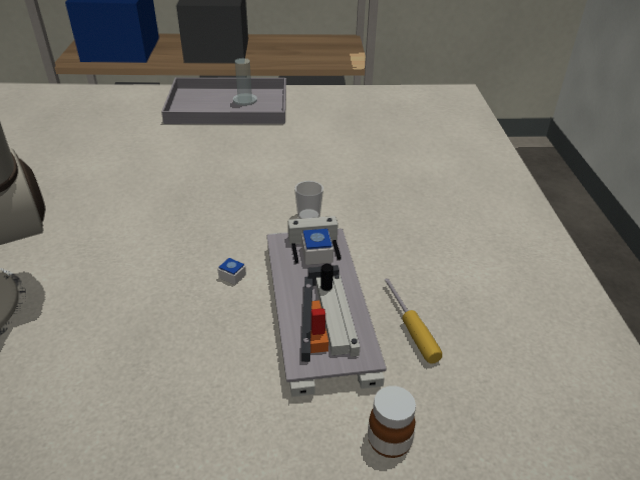

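The larger cell sits on the deck between jaw and stop, at scene (327,236) and side (317,243). The small look-alike is off the deck at scene (345,216) and side (232,268). The black post is at scene (272,222) and side (327,277), and the red tab at scene (232,210) and side (318,320). I'll confirm in one enlarged crop and measure by colour.

```bash
python3 - <<'E'
from h import *
a=cam("scene");b=cam("side")
A=cv2.resize(a["im"][190:290,180:385],None,fx=3.6,fy=3.6,interpolation=3)[:, :738]
B=cv2.resize(b["im"][205:405,215:445],None,fx=2.9,fy=2.9,interpolation=3)
cv2.imwrite("pics/cropB.png",B)
pts=[(290,379),(383,370),(343,231),(267,236)]
P=onz(b,pts,.03);print(P.round(4)); print([np.linalg.norm(P[i]-P[(i+1)%4]).round(4) for i in range(4)],P.mean(0))
for c,n,box in((a,"scene",(190,290,180,385)),(b,"side",(205,405,215,445))):
    h=cv2.cvtColor(c["im"],cv2.COLOR_BGR2HSV)
    r=((h[...,0]<4)|(h[...,0]>174))&(h[...,1]>160)&(h[...,2]>60)
    k=(h[...,2]<38)
    bl=(h[...,0]>105)&(h[...,0]<125)&(h[...,1]>140)&(h[...,2]>60)
    for nm,m in(("red",r),("black",k),("blue",bl)):
        M=np.zeros_like(r);M[box[0]:box[1],box[2]:box[3]]=m[box[0]:box[1],box[2]:box[3]]
        nn,l,s,ce=cv2.connectedComponentsWithStats(M.astype(np.uint8))
        for i in range(1,nn):
            if s[i,4]>25: print(n,nm,s[i],ce[i].round(1))
E
```

```text
[[ 0.5078 -0.1624  0.03  ]
 [ 0.6275 -0.1506  0.03  ]
 [ 0.5968  0.1514  0.03  ]
 [ 0.4681  0.1395  0.03  ]]
[np.float64(0.1203), np.float64(0.3036), np.float64(0.1292), np.float64(0.3045)] [ 0.55004134 -0.00550961  0.03      ]
side red [311 309  14  26 322] [317.9 321.1]
side black [333 240   8  20  70] [336.2 249.6]
side black [292 244   6  19  65] [294.6 252.7]
side black [308 264  31  27 404] [324.2 276.3]
side black [302 353   8   9  65] [305.5 356.6]
side blue [303 229  28  20 346] [316.6 238.7]
side blue [220 258  24  16 166] [231.1 265.6]
```

View pics/cropB.png

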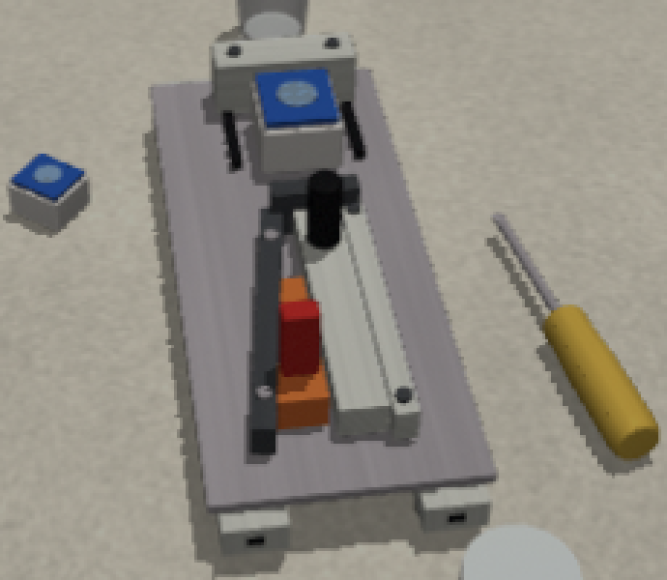

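The crop confirms it. The big white cell with the blue top is between jaw and stop, the black post's top is at crop (324,180), the tab's top at (299,310), and the small cell is off the deck at (48,185). Next I'll compute rough positions and the approach.

```bash
cat >> h.py <<'E'
from scipy.spatial.transform import Rotation as Ro
def goto(P,yaw,s=None):
    "tool y axis along fixture +x or -x at yaw deg (nearest), pointing down; prints row"
    s=s or sense(); R=s["ee_rot"]
    best=None
    for k in(0,180):
        a=np.radians(yaw+k); y=np.array([np.cos(a),np.sin(a),0]); z=np.array([0,0,-1.]); T=np.c_[np.cross(y,z),y,z]
        rv=Ro.from_matrix(R.T@T).as_rotvec()
        if best is None or np.linalg.norm(rv)<np.linalg.norm(best): best=rv
    print("row",best.round(3),(R.T@(np.array(P)-s["tcp_pos"])*100).round(2))
E
python3 - <<'E'
from h import *
a=cam("scene");b=cam("side")
def tri(p,q):
    (o1,d1),(o2,d2)=ray(a,[p]),ray(b,[q]); d1=d1[0];d2=d2[0]
    t=np.linalg.lstsq(np.c_[d1,-d2],o2-o1,rcond=None)[0]; x,y=o1+d1*t[0],o2+d2*t[1]; return (x+y)/2,np.linalg.norm(x-y)
yaw=6;f=np.array([[np.cos(np.radians(yaw)),np.sin(np.radians(yaw))],[-np.sin(np.radians(yaw)),np.cos(np.radians(yaw))]])
c=onz(b,[(287.2,378),(385,368.4),(343,229.3),(267.4,235)],.03); print(c.round(4)); o=c.mean(0)[:2];print(o)
for n,s,q in(("post",(272,213.5),(326.7,267)),("tab",(232.5,202),(318.1,311.9))):
    print(n,tri(s,q),onz(b,[q],.086),f@(onz(b,[q],.086)[0,:2]-o))
goto([.55,-.05,.24],6)
E
```

```text
[[ 0.5042 -0.1607  0.03  ]
 [ 0.6304 -0.148   0.03  ]
 [ 0.5971  0.1563  0.03  ]
 [ 0.4687  0.1423  0.03  ]]
[ 0.55010976 -0.00253108]
post (array([ 0.56032537, -0.01036417,  0.08617232]), np.float64(0.0003416829512241275)) [[ 0.56023502 -0.00995728  0.086     ]] [ 0.00929354 -0.0084439 ]
tab (array([ 0.54470058, -0.09797951,  0.08411   ]), np.float64(0.0006548239257240157)) [[ 0.54482138 -0.10025801  0.086     ]] [-0.01547465 -0.09663879]
row [ 1.000e-03  0.000e+00 -1.419e+00] [-51.92  43.68   0.15]
```

Request:
arm_command([
  [0, 0, -1.42, -52, 43.7, 0, 0],
  [0, 0, -1.42, -52, 43.7, 0, 1],
  [0, 0, -1.42, -52, 43.7, 0, 1],
  [0, 0, -1.42, -52, 43.7, 0, 1],
  [0, 0, -1.42, -52, 43.7, 0, 1],
  [0, 0, -1.42, -52, 43.7, 0, 1],
  [0, 0, -1.42, -52, 43.7, 0, 1],
  [0, 0, -1.42, -52, 43.7, 0, 1],
])

```text
time_s: 0.97
tcp_pos: [0.3518, -0.3305, 0.2419]
ee_rot: [[-0.303, -0.953, 0.001], [-0.953, 0.303, -0.0], [0.0, -0.001, -1.0]]
wrist_force: [0.9, 0.4, -0.1]
gripper_width: 0.477
gripper_force: 0.0
```

```bash
python3 -c "
from h import *
s=sense();print(s['time_s'],s['tcp_pos'],s['joints']);goto([.55,-.05,.24],6)"
```

```text
0.9667 [ 0.35182163 -0.3304553   0.24186101] [-2.38715913e+01  8.03482338e+00 -1.88346112e+01  1.86380949e-03
 -6.30840943e+01  6.22621285e+00]
row [-0.001 -0.    -0.413] [-32.73 -10.38   0.19]
```

Request:
arm_command([
  [0, 0, -0.41, -32.7, -10.4, 0, 1],
  [0, 0, -0.41, -32.7, -10.4, 0, 1],
  [0, 0, -0.41, -32.7, -10.4, 0, 1],
  [0, 0, -0.41, -32.7, -10.4, 0, 1],
  [0, 0, -0.41, -32.7, -10.4, 0, 1],
  [0, 0, -0.41, -32.7, -10.4, 0, 1],
  [0, 0, -0.41, -32.7, -10.4, 0, 1],
  [0, 0, -0.41, -32.7, -10.4, 0, 1],
])

```text
time_s: 1.63
tcp_pos: [0.5461, -0.0593, 0.2418]
ee_rot: [[0.096, -0.995, 0.0], [-0.995, -0.096, 0.0], [-0.0, -0.001, -1.0]]
wrist_force: [1.1, -1.3, 0.5]
gripper_width: 0.008
gripper_force: 0.0
```

```bash
python3 -c "
from h import *
w=cam('wrist');cv2.imwrite('pics/w1.png',w['im']);print(-w['R'].T@w['t'],w['R'][2]);s=sense();print(s['tcp_pos'],s['ee_rot'].round(3),s['wrist_force'])"
```

```text
[ 0.55310618 -0.12996742  0.38363454] [-0.02397362  0.25852015 -0.96570834]
[ 0.55077263 -0.05485255  0.2413866 ] [[ 0.101 -0.995  0.004]
 [-0.995 -0.101  0.001]
 [-0.    -0.004 -1.   ]] [4.21168129 1.3280113  0.25457367]
```

View pics/w1.png

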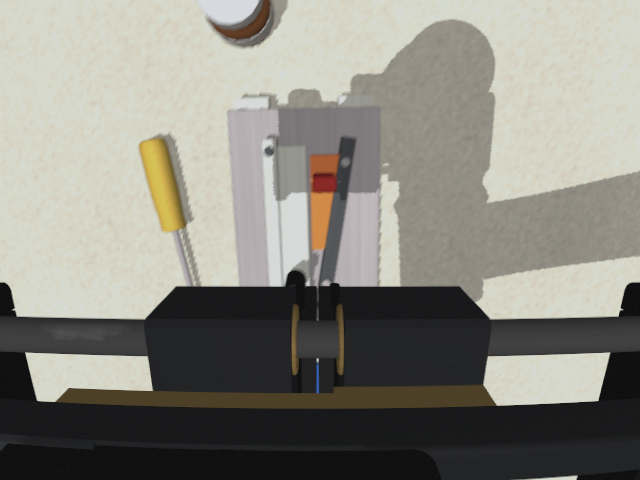

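The wrist view shows the tab at about (324,182), the post's top at about (295,277), the deck's near corners at (229,110) and (380,107), and the wedge almost touching the bar near (310,230). The gripper hides the rest.

```bash
python3 - <<'E'
from h import *
w=cam('wrist');s=sense();print(s['tcp_pos'],s['wrist_force'])
im=w['im'];h=cv2.cvtColor(im,cv2.COLOR_BGR2HSV)
r=(((h[...,0]<5)|(h[...,0]>172))&(h[...,1]>170)&(h[...,2]>40)); r[:140]=0;r[240:]=0;r[:,:290]=0;r[:,360:]=0
y,x=np.nonzero(r);print("red",x.min(),x.max(),y.min(),y.max(),r.sum())
P=onz(w,[(229,110),(380,107),(239,270),(379,270)],.03);print("deck",P.round(4))
for q in (P[2]-P[0],P[3]-P[1]): print(np.degrees(np.arctan2(-q[0],q[1])))
print("width",np.linalg.norm(P[1]-P[0]), "mid",(P[0]+P[1])/2,(P[2]+P[3])/2)
print("tab base/top",onz(w,[(324,175),(324,190)],.086).round(4),onz(w,[(324,182)],.072).round(4),"post",onz(w,[(295,277)],.086).round(4))
B=onz(w,[(307,145),(310,285),(276,145)],.048);print("bar edges",B.round(4))
cv2.imwrite("pics/w1c.png",cv2.resize(im[90:300,220:400],None,fx=2.8,fy=2.8,interpolation=2))
E
```

```text
[ 0.54837122 -0.05719382  0.24109497] [-0.02242862 -0.38233005 -0.39924533]
red 322 344 167 184 404
deck [[ 0.6358 -0.1416  0.03  ]
 [ 0.5097 -0.1567  0.03  ]
 [ 0.6195 -0.0008  0.03  ]
 [ 0.4907 -0.0143  0.03  ]]
6.6368408771788685
7.585313075410876
width 0.12707966792943493 mid [ 0.57275439 -0.14918866  0.03      ] [ 0.555076   -0.00754699  0.03      ]
tab base/top [[ 0.5515 -0.1001  0.086 ]
 [ 0.5504 -0.0892  0.086 ]] [[ 0.5507 -0.0936  0.072 ]] post [[ 0.5657 -0.0195  0.086 ]]
bar edges [[ 5.670e-01 -1.195e-01  4.800e-02]
 [ 5.529e-01  2.000e-04  4.800e-02]
 [ 5.921e-01 -1.170e-01  4.800e-02]]
```

View pics/w1c.png

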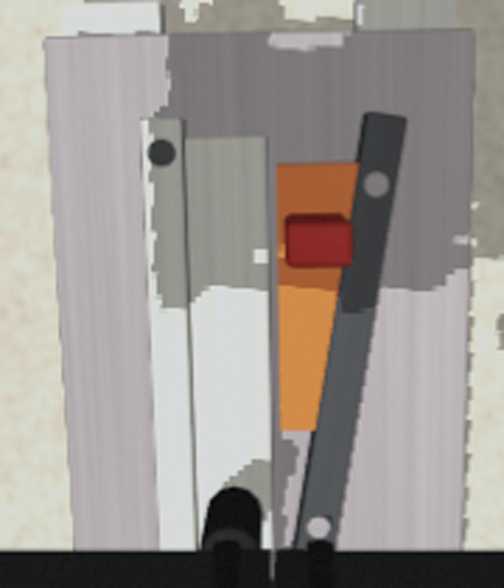

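The crop shows the tab's top centred at crop (319,243), the deck edges, the bar's edge near crop x 267–272, and a gap of about 10–12 px to the wedge's edge at crop x 277–283.

```bash
python3 - <<'E'
from h import *
w=cam('wrist');s=sense();print(s['tcp_pos'],s['wrist_force'])
g=lambda *p:np.array(p)/2.8+[220,90]
P=onz(w,g((44,37),(473,30),(73,545),(464,545)),.03);print("deck",P.round(4))
B=onz(w,g((183,137),(267,137),(272,540)),.048)
W=onz(w,g((277,164),(283,430),(319,164)),.048);T=onz(w,g((319,243)),.086);
v=B[2]-B[1];yaw=np.degrees(np.arctan2(-v[0],v[1]));print("yaw bar",yaw,[np.degrees(np.arctan2(-q[0],q[1])) for q in(P[2]-P[0],P[3]-P[1])])
yaw=np.radians(6.5);X=np.array([np.cos(yaw),np.sin(yaw)]);Y=np.array([-X[1],X[0]])
F=lambda Q:np.c_[Q[:,:2]@X,Q[:,:2]@Y].round(4)
print("deck",F(P));print("bar",F(B));print("wedge",F(W));print("tab",T,F(T));print("post est", F(np.array([[.560,-.0102,0]])))
E
```

```text
[ 0.54659686 -0.05892637  0.24097774] [-0.17317911 -0.43194702 -0.14905899]
deck [[ 0.6274 -0.15    0.03  ]
 [ 0.4999 -0.1651  0.03  ]
 [ 0.609   0.0103  0.03  ]
 [ 0.4794 -0.0032  0.03  ]]
yaw bar 6.5326639876836685 [np.float64(6.550712014614437), np.float64(7.236697044054856)]
deck [[ 0.6064 -0.2201]
 [ 0.478  -0.2206]
 [ 0.6062 -0.0587]
 [ 0.4759 -0.0574]]
bar [[ 0.564  -0.19  ]
 [ 0.5398 -0.1897]
 [ 0.5397 -0.0666]]
wedge [[ 0.537  -0.182 ]
 [ 0.536  -0.1023]
 [ 0.5248 -0.1819]]
tab [[ 0.5413509  -0.10198609  0.086     ]] [[ 0.5263 -0.1626]]
post est [[ 0.5552 -0.0735]]
```

```bash
python3 - <<'E'
from h import *
s=sense();yaw=np.radians(6.5);X=np.array([np.cos(yaw),np.sin(yaw)]);Y=np.array([-X[1],X[0]])
for z in(.14,.077): goto([*(.5535*X-.106*Y),z],6.5)
E
```

```text
row [ 0.001  0.    -0.013] [-1.46 -1.69 10.1 ]
row [ 0.001  0.    -0.013] [-1.46 -1.7  16.4 ]
```

Request:
arm_command([
  [0, 0, -0.013, -1.46, -1.7, 4, 1],
  [0, 0, -0.013, -1.46, -1.7, 8, 1],
  [0, 0, -0.013, -1.46, -1.7, 11, 1],
  [0, 0, -0.013, -1.46, -1.7, 13, 1],
  [0, 0, -0.013, -1.46, -1.7, 14.5, 1],
  [0, 0, -0.013, -1.46, -1.7, 15.5, 1],
  [0, 0, -0.013, -1.46, -1.7, 16.2, 1],
  [0, 0, -0.013, -1.46, -1.7, 16.4, 1],
])

```text
time_s: 2.45
tcp_pos: [0.5603, -0.0457, 0.0769]
ee_rot: [[0.108, -0.994, -0.001], [-0.994, -0.108, -0.0], [0.0, 0.001, -1.0]]
wrist_force: [-0.8, 0.8, -0.1]
gripper_width: 0.003
gripper_force: 0.0
```

```bash
cat >> h.py <<'E'
def st():
    s=sense();a=np.radians(6.5);X=np.array([np.cos(a),np.sin(a),0]);Y=np.array([-X[1],X[0],0])
    print(round(s["time_s"],2),"F",[round(float(s["tcp_pos"]@v)*1000,2) for v in(X,Y)],"z",s["tcp_pos"][2].round(4),"force x,y,z",(s["wrist_force"]@X).round(2),(s["wrist_force"]@Y).round(2),s["wrist_force"][2].round(2))
E
python3 - <<'E'
from h import *
b=cam("side");cv2.imwrite("pics/s2.png",cv2.resize(b["im"][205:405,215:445],None,fx=2.9,fy=2.9,interpolation=3));st();print(sense()["ee_rot"].round(3))
E
```

```text
2.5 F [551.88, -108.8] z 0.0773 force x,y,z 0.08 -0.01 -0.31
[[ 0.108 -0.994 -0.   ]
 [-0.994 -0.108 -0.   ]
 [ 0.     0.    -1.   ]]
```

View pics/s2.png

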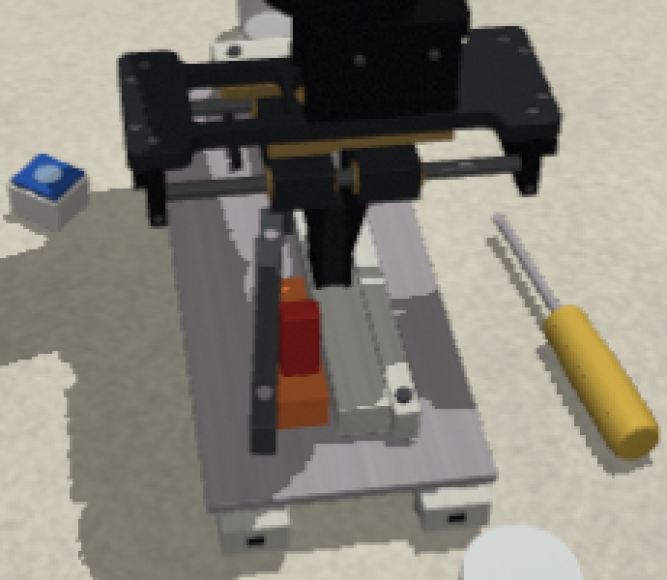

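The fingers are behind the post, above the bar. Now pushing gently at about 17 mm/s.

Request:
arm_command([
  [0, 0, 0, -0.17, 0, 0, 1],
  [0, 0, 0, -0.34, 0, 0, 1],
  [0, 0, 0, -0.51, 0, 0, 1],
  [0, 0, 0, -0.68, 0, 0, 1],
  [0, 0, 0, -0.85, 0, 0, 1],
  [0, 0, 0, -1.02, 0, 0, 1],
  [0, 0, 0, -1.19, 0, 0, 1],
  [0, 0, 0, -1.36, 0, 0, 1],
])

```text
time_s: 3.17
tcp_pos: [0.5593, -0.0314, 0.0776]
ee_rot: [[0.109, -0.994, 0.0], [-0.994, -0.109, 0.0], [0.0, -0.0, -1.0]]
wrist_force: [-0.1, -0.7, -0.5]
gripper_width: 0.003
gripper_force: 0.0
```

Request:
arm_command([
  [0, 0, 0, -0.14, 0, 0, 1],
  [0, 0, 0, -0.28, 0, 0, 1],
  [0, 0, 0, -0.42, 0, 0, 1],
  [0, 0, 0, -0.56, 0, 0, 1],
  [0, 0, 0, -0.7, 0, 0, 1],
  [0, 0, 0, -0.84, 0, 0, 1],
  [0, 0, 0, -0.98, 0, 0, 1],
  [0, 0, 0, -1.12, 0, 0, 1],
])

```text
time_s: 3.83
tcp_pos: [0.5581, -0.0205, 0.0776]
ee_rot: [[0.109, -0.994, -0.0], [-0.994, -0.109, -0.0], [0.0, 0.0, -1.0]]
wrist_force: [0.6, -3.7, -0.9]
gripper_width: 0.005
gripper_force: 1.5
```

```bash
python3 -c "
from h import *
st()"
```

```text
3.83 F [552.16, -83.52] z 0.0776 force x,y,z 0.16 -3.75 -0.85
```

Request:
arm_command([
  [0, 0, 0, -0.15, 0, 0, 1],
  [0, 0, 0, -0.3, 0, 0, 1],
  [0, 0, 0, -0.45, 0, 0, 1],
  [0, 0, 0, -0.6, 0, 0, 1],
  [0, 0, 0, -0.75, 0, 0, 1],
  [0, 0, 0, -0.9, 0, 0, 1],
  [0, 0, 0, -1.05, 0, 0, 1],
  [0, 0, 0, -1.2, 0, 0, 1],
])

```text
time_s: 4.5
tcp_pos: [0.5567, -0.0085, 0.0775]
ee_rot: [[0.109, -0.994, -0.0], [-0.994, -0.109, -0.0], [0.0, 0.0, -1.0]]
wrist_force: [-0.6, -3.1, 0.9]
gripper_width: 0.001
gripper_force: 1.4
```

Request:
arm_command([
  [0, 0, 0, -0.12, 0, 0, 1],
  [0, 0, 0, -0.24, 0, 0, 1],
  [0, 0, 0, -0.36, 0, 0, 1],
  [0, 0, 0, -0.48, 0, 0, 1],
  [0, 0, 0, -0.6, 0, 0, 1],
  [0, 0, 0, -0.72, 0, 0, 1],
  [0, 0, 0, -0.84, 0, 0, 1],
  [0, 0, 0, -0.96, 0, 0, 1],
])

```text
time_s: 5.17
tcp_pos: [0.5556, 0.001, 0.0775]
ee_rot: [[0.109, -0.994, -0.0], [-0.994, -0.109, -0.0], [0.0, 0.0, -1.0]]
wrist_force: [-1.2, -4.0, 0.2]
gripper_width: 0.008
gripper_force: 1.3
```

```bash
python3 -c "
from h import *
st()"
```

```text
5.17 F [552.17, -61.86] z 0.0775 force x,y,z -1.61 -3.83 0.25
```

Request:
arm_command([
  [0, 0, 0, -0.1, 0, 0, 1],
  [0, 0, 0, -0.2, 0, 0, 1],
  [0, 0, 0, -0.3, 0, 0, 1],
  [0, 0, 0, -0.4, 0, 0, 1],
  [0, 0, 0, -0.5, 0, 0, 1],
  [0, 0, 0, -0.6, 0, 0, 1],
  [0, 0, 0, -0.7, 0, 0, 1],
  [0, 0, 0, -0.8, 0, 0, 1],
])

```text
time_s: 5.83
tcp_pos: [0.5548, 0.0089, 0.0775]
ee_rot: [[0.109, -0.994, -0.0], [-0.994, -0.109, -0.0], [0.0, 0.0, -1.0]]
wrist_force: [0.7, -4.4, 0.1]
gripper_width: 0.006
gripper_force: 1.7
```

Request:
arm_command([
  [0, 0, 0, -0.06, 0, 0, 1],
  [0, 0, 0, -0.12, 0, 0, 1],
  [0, 0, 0, -0.18, 0, 0, 1],
  [0, 0, 0, -0.24, 0, 0, 1],
])

```text
time_s: 6.17
tcp_pos: [0.5546, 0.0113, 0.0775]
ee_rot: [[0.109, -0.994, -0.0], [-0.994, -0.109, -0.0], [0.0, 0.0, -1.0]]
wrist_force: [-1.1, -3.4, 0.3]
gripper_width: 0.005
gripper_force: 1.6
```

```bash
python3 -c "
from h import *
st()"
```

```text
6.17 F [552.33, -51.59] z 0.0775 force x,y,z -1.49 -3.23 0.25
```

Request:
arm_command([
  [0, 0, 0, -0.05, 0, 0, 1],
  [0, 0, 0, -0.1, 0, 0, 1],
  [0, 0, 0, -0.15, 0, 0, 1],
  [0, 0, 0, -0.2, 0, 0, 1],
])

```text
time_s: 6.5
tcp_pos: [0.5544, 0.0133, 0.0775]
ee_rot: [[0.109, -0.994, -0.0], [-0.994, -0.109, -0.0], [0.0, 0.0, -1.0]]
wrist_force: [-0.4, -4.2, 0.9]
gripper_width: 0.003
gripper_force: 1.6
```

Request:
arm_command([
  [0, 0, 0, -0.05, 0, 0, 1],
  [0, 0, 0, -0.1, 0, 0, 1],
  [0, 0, 0, -0.13, 0, 0, 1],
])

```text
time_s: 6.75
tcp_pos: [0.5542, 0.0146, 0.0775]
ee_rot: [[0.109, -0.994, -0.0], [-0.994, -0.109, -0.0], [0.0, 0.0, -1.0]]
wrist_force: [-0.5, -3.4, 0.1]
gripper_width: 0.003
gripper_force: 1.6
```

Request:
arm_command([
  [0, 0, 0, -0.05, 0, 0, 1],
  [0, 0, 0, -0.1, 0, 0, 1],
])

```text
time_s: 6.92
tcp_pos: [0.5541, 0.015, 0.0775]
ee_rot: [[0.109, -0.994, -0.0], [-0.994, -0.109, -0.001], [0.001, 0.001, -1.0]]
wrist_force: [0.1, -8.0, 0.0]
gripper_width: 0.007
gripper_force: 3.9
```

```bash
python3 -c "
from h import *
st()"
```

```text
6.92 F [552.24, -47.85] z 0.0775 force x,y,z -0.85 -8.0 0.04
```

Request:
arm_command([
  [0, 0, 0, -0.03, 0, 0, 1],
  [0, 0, 0, -0.03, 0, 0, 1],
])

```text
time_s: 7.08
tcp_pos: [0.5541, 0.015, 0.0775]
ee_rot: [[0.109, -0.994, -0.0], [-0.994, -0.109, -0.001], [0.001, 0.001, -1.0]]
wrist_force: [0.1, -7.3, -0.4]
gripper_width: 0.008
gripper_force: 3.6
```

```bash
python3 - <<'E'
from h import *
st()
b=cam("side");a=cam("scene")
B=cv2.resize(b["im"][190:370,225:385],None,fx=2.9,fy=2.9,interpolation=3);A=cv2.resize(a["im"][180:300,230:400],None,fx=4,fy=4,interpolation=3)
A=cv2.resize(a["im"][190:280,290:385],None,fx=3.5,fy=3.5,interpolation=3)
B=B[:,:464];H=max(A.shape[0],B.shape[0]);pad=lambda m:cv2.copyMakeBorder(m,0,H-m.shape[0],0,0,0)
cv2.imwrite("pics/m.png",np.hstack([pad(A),pad(B)]))
E
```

```text
7.08 F [552.26, -47.86] z 0.0775 force x,y,z -0.72 -7.27 -0.41
```

View pics/m.png

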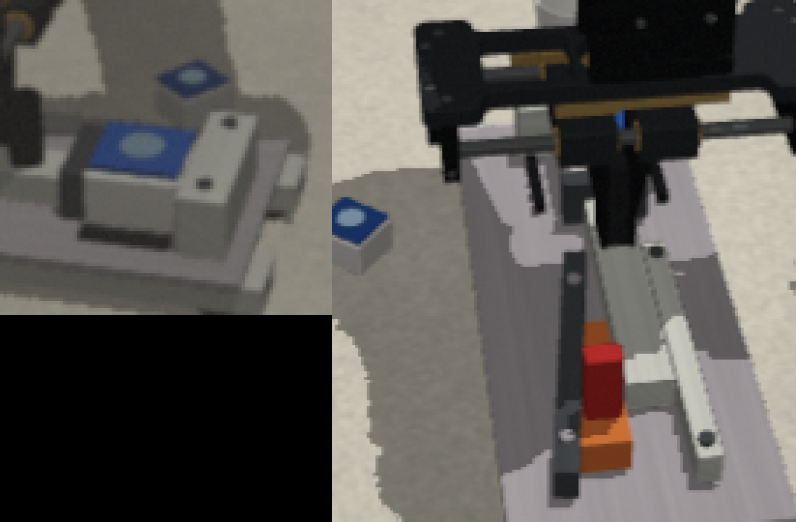

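The cell is flush and square between jaw (scene crop 85,170) and stop (crop 215,170), held at about 7 N. Now I'll back off, rise, and go behind the tab.

Request:
arm_command([
  [0, 0, 0, 0.3, 0, 0, 1],
  [0, 0, 0, 1.2, 0, 0, 1],
  [0, 0, 0, 2, 0, -3, 1],
  [0, 0, 0, 3.5, 0.5, -5, 1],
  [0, 0, 0, 7, 1.5, -5, 1],
  [0, 0, 0, 10.5, 2.5, -5, 1],
  [0, 0, 0, 13.8, 2.5, -5, 1],
  [0, 0, 0, 13.8, 2.5, -5, 1],
])

```text
time_s: 7.85
tcp_pos: [0.5451, -0.128, 0.1282]
ee_rot: [[0.104, -0.995, 0.003], [-0.995, -0.104, 0.0], [0.0, -0.003, -1.0]]
wrist_force: [0.1, 0.4, 0.3]
gripper_width: 0.005
gripper_force: 0.0
```

Request:
arm_command([
  [0, 0, 0, 0, 0, 0, 1],
  [0, 0, 0, 0, 0, 2, 1],
  [0, 0, 0, 0, 0, 4, 1],
  [0, 0, 0, 0, 0, 5, 1],
  [0, 0, 0, 0, 0, 5, 1],
  [0, 0, 0, 0, 0, 5, 1],
])

```text
time_s: 8.35
tcp_pos: [0.5447, -0.1234, 0.0774]
ee_rot: [[0.11, -0.994, -0.0], [-0.994, -0.11, -0.0], [0.0, 0.0, -1.0]]
wrist_force: [0.3, 0.8, -0.3]
gripper_width: 0.007
gripper_force: 0.0
```

```bash
python3 - <<'E'
from h import *
st()
w=cam("wrist");b=cam("side")
B=cv2.resize(b["im"][200:380,225:400],None,fx=2.9,fy=2.9,interpolation=3);A=w["im"][240:480,180:460]
H=max(A.shape[0],B.shape[0]);pad=lambda m:cv2.copyMakeBorder(m,0,H-m.shape[0],0,0,0)
cv2.imwrite("pics/n.png",np.hstack([pad(A),pad(B)]))
E
```

```text
8.35 F [527.21, -184.25] z 0.0774 force x,y,z 0.34 0.72 -0.31
```

View pics/n.png

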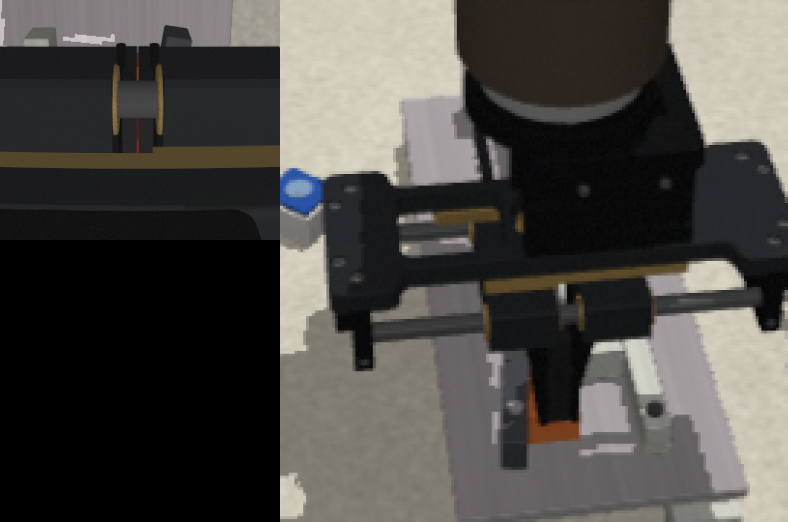

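The fingers are behind the red tab, over the rear of the wedge at side crop (560,420). Now pushing along the ramp.

Request:
arm_command([
  [0, 0, 0, -0.18, 0, 0, 1],
  [0, 0, 0, -0.36, 0, 0, 1],
  [0, 0, 0, -0.54, 0, 0, 1],
  [0, 0, 0, -0.72, 0, 0, 1],
  [0, 0, 0, -0.9, -0.03, 0, 1],
  [0, 0, 0, -1.08, -0.06, 0, 1],
  [0, 0, 0, -1.26, -0.09, 0, 1],
  [0, 0, 0, -1.44, -0.12, 0, 1],
])

```text
time_s: 9.12
tcp_pos: [0.544, -0.1096, 0.0777]
ee_rot: [[0.109, -0.994, 0.0], [-0.994, -0.109, -0.0], [0.0, -0.0, -1.0]]
wrist_force: [-0.2, -2.4, 1.7]
gripper_width: 0.007
gripper_force: 1.0
```

```bash
python3 -c "
from h import *
st()"
```

```text
9.12 F [528.1, -170.53] z 0.0777 force x,y,z -0.52 -2.34 1.71
```

Request:
arm_command([
  [0, 0, 0, -0.15, -0.025, 0, 1],
  [0, 0, 0, -0.3, -0.05, 0, 1],
  [0, 0, 0, -0.45, -0.075, 0, 1],
  [0, 0, 0, -0.6, -0.1, 0, 1],
  [0, 0, 0, -0.75, -0.125, 0, 1],
  [0, 0, 0, -0.9, -0.15, 0, 1],
  [0, 0, 0, -1.05, -0.175, 0, 1],
  [0, 0, 0, -1.2, -0.2, 0, 1],
])

```text
time_s: 9.78
tcp_pos: [0.5445, -0.0978, 0.0776]
ee_rot: [[0.109, -0.994, -0.0], [-0.994, -0.109, -0.001], [0.001, 0.001, -1.0]]
wrist_force: [0.5, -7.7, 0.3]
gripper_width: 0.009
gripper_force: 3.9
```

```bash
python3 -c "
from h import *
st()"
```

```text
9.78 F [529.98, -158.84] z 0.0776 force x,y,z -0.34 -7.72 0.27
```

Force is rising, so the wedge has met the bar. Fine steps now.

Request:
arm_command([
  [0, 0, 0, -0.05, -0.008, 0, 1],
  [0, 0, 0, -0.05, -0.008, 0, 1],
])

```text
time_s: 9.95
tcp_pos: [0.5446, -0.0977, 0.0776]
ee_rot: [[0.109, -0.994, -0.0], [-0.994, -0.109, -0.001], [0.001, 0.001, -1.0]]
wrist_force: [0.1, -6.6, 0.8]
gripper_width: 0.003
gripper_force: 3.1
```

```bash
python3 -c "
from h import *
st()"
```

```text
9.95 F [530.01, -158.73] z 0.0776 force x,y,z -0.64 -6.54 0.81
```

Request:
arm_command([
  [0, 0, 0, -0.06, -0.01, 0, 1],
  [0, 0, 0, -0.06, -0.01, 0, 1],
])

```text
time_s: 10.12
tcp_pos: [0.5445, -0.0975, 0.0776]
ee_rot: [[0.109, -0.994, -0.001], [-0.994, -0.109, -0.002], [0.002, 0.001, -1.0]]
wrist_force: [0.3, -6.7, 1.9]
gripper_width: 0.004
gripper_force: 3.8
```

Request:
arm_command([
  [0, 0, 0, -0.06, -0.01, 0, 1],
  [0, 0, 0, -0.06, -0.01, 0, 1],
])

```text
time_s: 10.28
tcp_pos: [0.5446, -0.0972, 0.0776]
ee_rot: [[0.109, -0.994, -0.001], [-0.994, -0.109, -0.002], [0.002, 0.001, -1.0]]
wrist_force: [0.2, -8.8, 0.8]
gripper_width: 0.006
gripper_force: 4.5
```

```bash
python3 -c "
from h import *
st()"
```

```text
10.28 F [530.09, -158.18] z 0.0776 force x,y,z -0.81 -8.79 0.77
```

Request:
arm_command([
  [0, 0, 0, -0.05, -0.008, 0, 1],
  [0, 0, 0, -0.1, -0.016, 0, 1],
  [0, 0, 0, -0.1, -0.016, 0, 1],
])

```text
time_s: 10.53
tcp_pos: [0.5446, -0.0967, 0.0776]
ee_rot: [[0.109, -0.994, -0.001], [-0.994, -0.109, -0.003], [0.002, 0.001, -1.0]]
wrist_force: [0.8, -11.3, 1.3]
gripper_width: 0.006
gripper_force: 5.6
```

Request:
arm_command([
  [0, 0, 0, -0.06, -0.01, 0, 1],
  [0, 0, 0, -0.06, -0.01, 0, 1],
])

```text
time_s: 10.7
tcp_pos: [0.5446, -0.0963, 0.0776]
ee_rot: [[0.109, -0.994, -0.001], [-0.994, -0.109, -0.003], [0.003, 0.001, -1.0]]
wrist_force: [0.9, -12.9, 0.3]
gripper_width: 0.005
gripper_force: 6.3
```

```bash
python3 -c "
from h import *
st()"
```

```text
10.7 F [530.15, -157.36] z 0.0776 force x,y,z -0.58 -12.92 0.31
```

Request:
arm_command([
  [0, 0, 0, -0.05, -0.008, 0, 1],
  [0, 0, 0, -0.09, -0.015, 0, 1],
  [0, 0, 0, -0.09, -0.015, 0, 1],
])

```text
time_s: 10.95
tcp_pos: [0.5446, -0.0959, 0.0777]
ee_rot: [[0.109, -0.994, -0.001], [-0.994, -0.109, -0.004], [0.003, 0.002, -1.0]]
wrist_force: [2.1, -14.7, 0.5]
gripper_width: 0.007
gripper_force: 7.3
```

Request:
arm_command([
  [0, 0, 0, 0, 0, 0, 1],
  [0, 0, 0, 0, 0, 0, 1],
  [0, 0, 0, 0, 0, 0, 1],
])

```text
time_s: 11.2
tcp_pos: [0.5446, -0.0959, 0.0777]
ee_rot: [[0.109, -0.994, -0.001], [-0.994, -0.109, -0.003], [0.003, 0.002, -1.0]]
wrist_force: [0.6, -14.4, 0.5]
gripper_width: 0.005
gripper_force: 7.3
```

```bash
python3 -c "
from h import *
st()"
```

```text
11.2 F [530.21, -156.96] z 0.0777 force x,y,z -1.07 -14.35 0.51
```

Request:
arm_command([
  [0, 0, 0, -0.04, -0.007, 0, 1],
  [0, 0, 0, -0.04, -0.007, 0, 1],
  [0, 0, 0, -0.04, -0.007, 0, 1],
])

```text
time_s: 11.45
tcp_pos: [0.5445, -0.0957, 0.0776]
ee_rot: [[0.109, -0.994, -0.001], [-0.994, -0.109, -0.004], [0.004, 0.002, -1.0]]
wrist_force: [1.0, -16.0, 0.3]
gripper_width: 0.004
gripper_force: 7.8
```

```bash
python3 -c "
from h import *
st()"
```

```text
11.45 F [530.21, -156.75] z 0.0776 force x,y,z -0.82 -15.97 0.27
```

Now at about 16 N. I'll retreat straight back, rise, and check.

Request:
arm_command([
  [0, 0, 0, 0.3, 0, 0, 1],
  [0, 0, 0, 1.2, 0, 0, 1],
  [0, 0, 0, 2.5, 0, -2, 1],
  [0, 0, 0, 4, 0, -6, 1],
  [0, 0, 0, 4, 0, -10, 1],
  [0, 0, 0, 3, 0, -13, 1],
  [0, 0, 0, 0, 0, -15, 1],
  [0, 0, 0, -3, 0, -16, 1],
])

```text
time_s: 12.12
tcp_pos: [0.543, -0.0626, 0.241]
ee_rot: [[0.107, -0.994, 0.006], [-0.994, -0.107, 0.001], [-0.001, -0.006, -1.0]]
wrist_force: [0.5, 0.3, -0.4]
gripper_width: 0.007
gripper_force: 0.0
```

Request:
arm_command([
  [0, 0, 0, -4, 0, 0, 1],
  [0, 0, 0, -7, 0, 0, 1],
  [0, 0, 0, -7, 0, 0, 1],
  [0, 0, 0, -7, 0, 0, 1],
])

```text
time_s: 12.45
tcp_pos: [0.5338, 0.0084, 0.2375]
ee_rot: [[0.112, -0.994, -0.0], [-0.994, -0.112, 0.001], [-0.001, -0.0, -1.0]]
wrist_force: [0.8, -0.5, -0.5]
gripper_width: 0.008
gripper_force: 0.0
```

```bash
python3 - <<'E'
from h import *
st()
w=cam("wrist");a=cam("scene");s=cam("side")
A=cv2.resize(w["im"][90:300,220:400],None,fx=2.4,fy=2.4,interpolation=2);B=cv2.resize(a["im"][185:285,180:385],(360,176),interpolation=3)
C=cv2.resize(s["im"][205:405,235:400],(264,320),interpolation=3)
H=504;pad=lambda m,W:cv2.copyMakeBorder(m,0,0,0,W-m.shape[1],0)
R=np.vstack([pad(B,360),pad(C,360)]);cv2.imwrite("pics/f.png",np.hstack([A,cv2.copyMakeBorder(R,0,H-R.shape[0],0,0,0)]))
np.savez("w.npz",**{k:w[k] for k in("K","D","R","t")})
E
```

```text
12.45 F [531.3, -52.08] z 0.2375 force x,y,z 0.74 -0.61 -0.51
```

View pics/f.png

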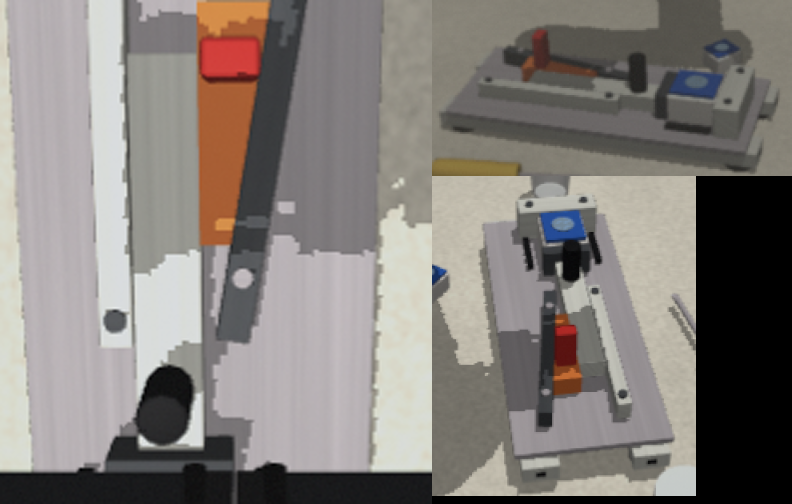

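The wedge's edge now lies flush on the bar (crop x about 198, no gap). The cell is square between jaw and stop, the beaker, jar and screwdriver were not touched, and the gripper is clear. Handing in.

```bash
python3 -c "
from h import *
print(finish_job())"
```

```text
the job is handed in; nothing more can be done
None
```

The job is handed in, with no verdict returned: the bar holds the cell square against the end stop, and the wedge is jammed flush on the bar after a push that peaked at about 16 N, though I did not test it with a second push.

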